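Tip a splined shaft out of its storage tube

TASK

Tip the yellow tube forward by its side handle until the splined shaft inside slides out into the tray in front of it, then stand the yellow tube upright again and let go of it. Leave the blue tube as it is.

Things in the scene. Friction and masses are not known exactly. Their poses are not given: they have to be found in the camera images.
- yellow_stand: Fixed stand of the yellow tube. Origin on the bench straight below the pivot; x points forward, the way the tube tips, y left, z up. The pivot axis lies along y, 150 mm up, on a grey post at y -56 to -44, x -23 to 23, up to 178 mm high. Yellow catch tray in front: x 40 to 240, y -65 to 65; floor 10 mm up, near wall top 38, sides 44, far wall 76.
- yellow_tube (a joint): Tilt of yellow tube (46 mm wide; 100 to 250 mm above bench): 0 upright (stop), 1.57 level, 2.4 mouth down over tray (stop). Stiff: 0.3 N m, stays where left. Handle: 14 mm round steel bar along the pivot axis, 85 mm from it (235 mm above bench when upright), from stand y 23 to 109 mm, then a 22 mm black knob to 117; grip at y 75. A gripper kept pointing down lets the bar turn in its fingers.
- shaft: Splined steel shaft, 23 mm diameter, 80 mm long, about 0.2 kg. At first it stands at the bottom of the yellow tube (38 mm inside), its top end 64 mm below the rim. Origin at its middle, z along its length. It slides out once the tube's mouth points well below level, surely at a tilt of 2.3.
- blue_tube (a joint): Tilt of the blue tube of a second stand of the same build, to be left alone: 0 is upright and is how it stands.

How it is judged:
On the way:
1. the shaft has slid out of the yellow tube into its tray (z of shaft in the frame of yellow_stand below 0.05 m and x of shaft in the frame of yellow_stand between 0.04 and 0.24 m and y of shaft in the frame of yellow_stand between -0.065 and 0.065 m), for 0.2 s.
At the end, for the whole second after the job is handed in: The shaft lies at rest in the yellow stand's tray (its middle within the tray walls and less than 50 mm above the bench), and the yellow tube stands within 0.2 rad (11 degrees) of upright (all of step 1 and linear speed of shaft below 0.03 m/s and value of joint yellow_tube below 0.2 rad); the robot touches nothing.
It fails at once if the blue tube is tipped by more than 0.15 rad (value of joint blue_tube above 0.15 rad).
It also fails if it takes over 48 s, if anything falls off the work surface, if the arm or the gripper's body presses on something with over 40 N, if the wrist force passes 120 N, or if a joint passes its speed limit or range.

ROBOT

A 6-joint arm with a two-finger parallel gripper is mounted at the origin on the work surface. World frame = base frame: x ahead of the robot, y to its left, z up, the work surface at z = 0. Lengths are in m, angles in rad, forces in N, time in s.
With the tool pointing down it reaches from about 0.35 to 0.975 m from the base axis. Payload 4.9 kg.
Tool frame: the origin (TCP) lies midway between the tips of the shut fingers; the grasp point (between the pads) lies manip.tcp_to_grasp behind it (manip.tcp_to_grasp is the distance from the TCP to the grasp point, in m); z points along the fingers, y is the line along which they close (so a half turn about z gives the same grasp; the last joint's range is limited). The gripper opens to 85 mm and grips with 20 to 120 N. Pads are 22 mm wide; open, the fingers measure 114 mm over their backs; the gripper's body (76 mm by 85 mm) begins 54 mm behind the grasp point. The pads swing forward as they close: fully open they stand 13 mm farther back than shut.
Start: joints at [1.209, 0.053, 1.613, -0, 1.476, -0.119], TCP at [0.15, 0.607, 0.231] pointing down, gripper open.
Joint ranges: [-3.01, 3.01], [-1.01, 2.22], [0.06, 2.58], [-1.02, 4.17], [0.09, 2.62], [-3.14, 3.14]. Speed limits (rad/s): [2.57, 2.57, 3.14, 3.14, 3.14, 3.14].

INTERFACE

Orientations are given as a unit quaternion [w, x, y, z].
In Python, from plant import manip, grab_frame, calibration, job_done gives the robot as it stands.
- The arm moves only by the tool send_rows, never from a script. Its argument "rows" is a list of rows, each an object of numbers: "x", "y", "z": the shift along the tool's x, y, z normalised to -1 to 1, where 1 is 15 cm; "wx", "wy", "wz": the turn, a rotation vector about the tool's x, y, z normalised to -1 to 1, where 1 is pi/4 rad; "hand": the opening, from -1 (shut) to 1 (fully open). In form: [{"x": .., "y": .., "z": .., "wx": .., "wy": .., "wz": .., "hand": ..}, ...]. A call has exactly 10 rows; each row shifts and turns the commanded pose from where the row before left it, along the tool's axes as they then stand; what a row does not reach is not made up. A row lasts 1/12 s, in which the tool goes at most 41.7 mm and 7.16 degrees, less where a joint would pass 70% of its speed; a pose out of reach is approached as far as the arm can. A call with a number of a shift or a turn outside -1 to 1 is refused whole. A call with a gripper value outside its range is refused whole. The fingers move at their own pace and stop on an object; the grip force is fixed at half the most. Time passes only in rows, so rows that do not move let the fingers close, or fill a call up. It gives the time, the measured TCP pose, the force, the opening and the grip force at its end, in the units of the state.
- manip.state(): the state, without advancing time (a new reading comes with each control period).
- grab_frame(name): name is "scene" or "top"; returns the picture (400x640x3 uint8, blue, green, red); there is no depth.
- calibration(name): a dict with "camera_matrix" (3x3 intrinsics, pixels), "R" (3x3) and "t" (3): a world point X has camera coordinates R X + t. Camera axes: x right, y down, z forward; pixel columns grow to the right and rows downward; lengths in m; the calibration is good to about 2 mm. A picture is of the moment at which its call begins. calibration takes no time and is no camera call.
- job_done(): hands the job in; it is judged then, once.
The state is a dict: "time": time; "joint_pos": joint angles; "joint_vel": joint speeds; "joint_efforts": joint torques, N m; "tool_pos": TCP position; "tool_rot": TCP orientation; "contact_force": force on the tool from outside, world axes, zero at the start; "ft_torque": the same for the moment, N m; "gripper_width": opening from 0.0 (shut) to 1.0 (fully open); "grasp_force": force on a finger pad.
Only numpy, scipy, OpenCV 4.12 (cv2) and the standard library are available. Lean on these libraries where they do the work, as an engineer would, in place of code of your own. Each camera call takes 0.05 s, during which the arm holds its last target. There are 200 camera calls.

## Working session

There is one attempt and no reset: what is moved stays moved. The work goes in short steps, Python scripts to look and compute and a tool call to move; the robot and the scene stay as the last step left them, time stands still between calls to the robot, and variables do not carry over. Pictures are saved under pics/ and viewed, at most 10 in all, crops included, and the job is handed in when it is done.

Besides the shell and the picture viewer there is one more tool, called in YAML: its name, and indented under it one key for each argument. send_rows: Moves the arm, as the interface text tells. Scaled input: -1 to 1 covers 15 cm each way for a shift and pi/4 rad each way for a turn. Its arguments: {"type":"object","properties":{"rows":{"type":"array","items":{"type":"object","properties":{"x":{"type":"number","minimum":-1,"maximum":1},"y":{"type":"number","minimum":-1,"maximum":1},"z":{"type":"number","minimum":-1,"maximum":1},"wx":{"type":"number","minimum":-1,"maximum":1},"wy":{"type":"number","minimum":-1,"maximum":1},"wz":{"type":"number","minimum":-1,"maximum":1},"hand":{"type":"number"}}}}},"required":["rows"]}

```bash
mkdir -p pics
python3 - <<'E'
from plant import manip, grab_frame, calibration
import cv2, numpy as np
for n in ("scene","top"):
    cv2.imwrite(f"pics/{n}0.png",grab_frame(n)); c=calibration(n)
    print(n,np.round(c["camera_matrix"],1).tolist(),np.round(c["R"],3).tolist(),np.round(c["t"],3).tolist())
s=manip.state(); print(s["time"],s["tool_pos"],s["tool_rot"],manip.tcp_to_grasp,s["gripper_width"])
E
```

```text
scene [[395.4, 0.0, 325.9], [0.0, 395.4, 200.6], [0.0, 0.0, 1.0]] [[-0.11, 0.994, 0.002], [0.687, 0.077, -0.722], [-0.718, -0.078, -0.692]] [0.056, -0.268, 1.258]
top [[478.1, 0.0, 317.0], [0.0, 478.1, 194.9], [0.0, 0.0, 1.0]] [[-0.007, -1.0, 0.011], [-0.996, 0.006, -0.085], [0.085, -0.011, -0.996]] [-0.004, 0.514, 1.008]
0.1 [0.15007205 0.60612169 0.23015495] [-2.26760030e-04  1.21093546e-01  9.92640636e-01 -9.32160432e-04] 0.0187 0.9983624173736012
```

View pics/scene0.png

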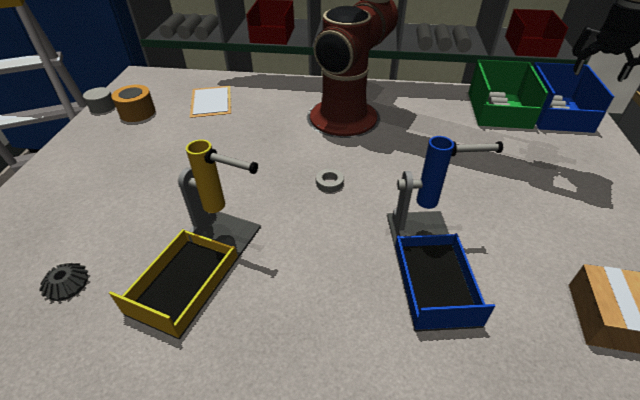

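View pics/top0.png

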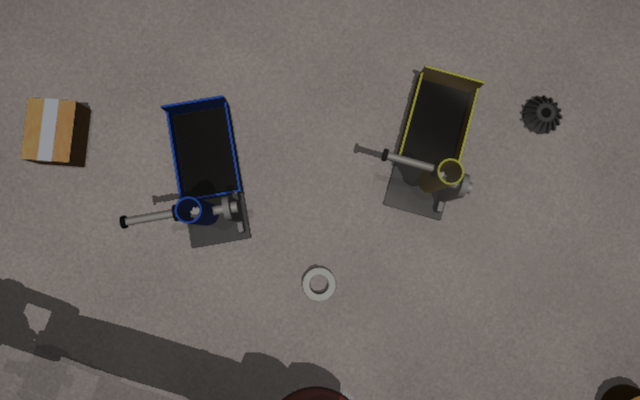

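Scene view: yellow rim is at about (200,147), knob at (254,168), far wall corner at (113,294). Top view: rim (450,171), knob (385,155), far-wall corners (426,68) and (482,83). I'll fit the stand pose to these.

```bash
cat > h.py <<'E'
import numpy as np
from plant import calibration
from scipy.optimize import least_squares
def proj(n,X):
    c=calibration(n); p=(np.asarray(X)@np.array(c["R"]).T+c["t"])@np.array(c["camera_matrix"]).T
    return p[:,:2]/p[:,2:]
def w(p,X):
    c,s=np.cos(p[2]),np.sin(p[2]); X=np.asarray(X,float)
    return X@np.array([[c,s,0],[-s,c,0],[0,0,1]])+[p[0],p[1],0]
E
python3 - <<'E'
from h import *
top=[([0,0,.25],(450,171)),([0,.113,.235],(385,155)),([.24,.065,.076],(426,68)),([.24,-.065,.076],(482,83))]
sc=[([0,0,.25],(200,147)),([0,.113,.235],(253,168)),([.24,-.065,.076],(113,294))]
def f(p): return np.r_[tuple((proj(n,w(p,[a for a,_ in L]))-[b for _,b in L]).ravel() for n,L in(("top",top),("scene",sc)))]
r=least_squares(f,[.55,-.25,0]); print(r.x,np.round(r.fun,1))
p=r.x; print("grip",w(p,[[0,.075,.235],[0,.075,.15]]), np.hypot(*w(p,[[0.085,.075,.235]])[0,:2]))
from plant import manip
from scipy.spatial.transform import Rotation as R
q=manip.state()["tool_rot"]; print(R.from_quat(np.roll(q,-1)).as_matrix().round(3))
E
```

```text
[ 0.53160983 -0.22943795 -0.27566814] [-0.1  0.9 -1.1  0.7 -2.3 -3.   1.8 -1.7 -0.4 -1.6  2.  -1.4 -3.  -1.9]
grip [[ 0.55202408 -0.15726969  0.235     ]
 [ 0.55202408 -0.15726969  0.15      ]] 0.6589897097933305
[[-0.971  0.24  -0.001]
 [ 0.24   0.971 -0.002]
 [ 0.    -0.002 -1.   ]]
```

send_rows:
  rows:
    - {"z":-0.2,"hand":1}
    - {"z":-0.2,"hand":1}
    - {"z":-0.2,"hand":1}
    - {"z":-0.2,"hand":1}
    - {"z":-0.2,"hand":1}
    - {"z":-0.2,"hand":1}
    - {"x":-0.214,"y":-0.017,"wz":0.068,"hand":1}
    - {"x":-0.214,"y":-0.017,"wz":0.068,"hand":1}
    - {"x":-0.214,"y":-0.017,"wz":0.068,"hand":1}
    - {"x":-0.214,"y":-0.017,"wz":0.068,"hand":1}

```text
invalid input at $.rows[0]: expected keys x, y, z, wx, wy, wz, hand
```

send_rows:
  rows:
    - {"x":-0.214,"y":-0.017,"wz":0.068,"hand":1}
    - {"x":-0.214,"y":-0.017,"wz":0.068,"hand":1}
    - {"x":-0.214,"y":-0.017,"wz":0.068,"hand":1}
    - {"x":-0.214,"y":-0.017,"wz":0.068,"hand":1}
    - {"x":-0.214,"y":-0.017,"wz":0.068,"hand":1}
    - {"x":-0.214,"y":-0.017,"wz":0.068,"hand":1}
    - {"x":-0.214,"y":-0.017,"wz":0.068,"hand":1}
    - {"x":-0.214,"y":-0.017,"wz":0.068,"hand":1}
    - {"x":-0.214,"y":-0.017,"wz":0.068,"hand":1}
    - {"x":-0.214,"y":-0.017,"wz":0.068,"hand":1}

```text
invalid input at $.rows[0]: expected keys x, y, z, wx, wy, wz, hand
```

send_rows:
  rows:
    - {"x":-0.214,"y":-0.017,"wz":0.068,"hand":1}
    - {"x":-0.214,"y":-0.017,"wz":0.068,"hand":1}
    - {"x":-0.214,"y":-0.017,"wz":0.068,"hand":1}
    - {"x":-0.214,"y":-0.017,"wz":0.068,"hand":1}
    - {"x":-0.214,"y":-0.017,"wz":0.068,"hand":1}
    - {"x":-0.214,"y":-0.017,"wz":0.068,"hand":1}
    - {"x":-0.214,"y":-0.017,"wz":0.068,"hand":1}
    - {"x":-0.214,"y":-0.017,"wz":0.068,"hand":1}
    - {"x":-0.214,"y":-0.017,"wz":0.068,"hand":1}
    - {"x":-0.214,"y":-0.017,"wz":0.068,"hand":1}

```text
invalid input at $.rows[0]: expected keys x, y, z, wx, wy, wz, hand
```

send_rows:
  rows:
    - {"x":-0.214,"y":-0.017,"wz":0.068,"hand":1}
    - {"x":-0.214,"y":-0.017,"wz":0.068,"hand":1}
    - {"x":-0.214,"y":-0.017,"wz":0.068,"hand":1}
    - {"x":-0.214,"y":-0.017,"wz":0.068,"hand":1}
    - {"hand":1}
    - {"hand":1}
    - {"hand":1}
    - {"hand":1}
    - {"hand":1}
    - {"hand":1}

```text
invalid input at $.rows[0]: expected keys x, y, z, wx, wy, wz, hand
```

send_rows:
  rows:
    - {"x":0,"y":0,"z":-0.2,"wx":0,"wy":0,"wz":0,"hand":1}
    - {"x":0,"y":0,"z":-0.2,"wx":0,"wy":0,"wz":0,"hand":1}
    - {"x":0,"y":0,"z":-0.2,"wx":0,"wy":0,"wz":0,"hand":1}
    - {"x":0,"y":0,"z":-0.2,"wx":0,"wy":0,"wz":0,"hand":1}
    - {"x":0,"y":0,"z":-0.2,"wx":0,"wy":0,"wz":0,"hand":1}
    - {"x":0,"y":0,"z":-0.2,"wx":0,"wy":0,"wz":0,"hand":1}
    - {"x":-0.214,"y":-0.017,"z":0,"wx":0,"wy":0,"wz":0.068,"hand":1}
    - {"x":-0.214,"y":-0.017,"z":0,"wx":0,"wy":0,"wz":0.068,"hand":1}
    - {"x":-0.214,"y":-0.017,"z":0,"wx":0,"wy":0,"wz":0.068,"hand":1}
    - {"x":-0.214,"y":-0.017,"z":0,"wx":0,"wy":0,"wz":0.068,"hand":1}

```text
time: 0.93
tool_pos: [0.2696, 0.5558, 0.4107]
tool_rot: [-0.0, 0.227, 0.974, -0.0]
contact_force: [0.1, -0.1, 0.2]
gripper_width: 0.996
grasp_force: 0.0
```

send_rows:
  rows:
    - {"x":-0.214,"y":-0.017,"z":0,"wx":0,"wy":0,"wz":0.068,"hand":1}
    - {"x":-0.214,"y":-0.017,"z":0,"wx":0,"wy":0,"wz":0.068,"hand":1}
    - {"x":-0.214,"y":-0.017,"z":0,"wx":0,"wy":0,"wz":0.068,"hand":1}
    - {"x":-0.214,"y":-0.017,"z":0,"wx":0,"wy":0,"wz":0.068,"hand":1}
    - {"x":-0.214,"y":-0.017,"z":0,"wx":0,"wy":0,"wz":0.068,"hand":1}
    - {"x":-0.214,"y":-0.017,"z":0,"wx":0,"wy":0,"wz":0.068,"hand":1}
    - {"x":-0.214,"y":-0.017,"z":0,"wx":0,"wy":0,"wz":0.068,"hand":1}
    - {"x":-0.214,"y":-0.017,"z":0,"wx":0,"wy":0,"wz":0.068,"hand":1}
    - {"x":-0.214,"y":-0.017,"z":0,"wx":0,"wy":0,"wz":0.068,"hand":1}
    - {"x":-0.214,"y":-0.017,"z":0,"wx":0,"wy":0,"wz":0.068,"hand":1}

```text
time: 1.77
tool_pos: [0.4965, 0.332, 0.4104]
tool_rot: [-0.0, 0.476, 0.879, -0.001]
contact_force: [0.5, 0.0, -0.3]
gripper_width: 0.995
grasp_force: 0.0
```

send_rows:
  rows:
    - {"x":-0.214,"y":-0.017,"z":0,"wx":0,"wy":0,"wz":0.068,"hand":1}
    - {"x":-0.214,"y":-0.017,"z":0,"wx":0,"wy":0,"wz":0.068,"hand":1}
    - {"x":-0.214,"y":-0.017,"z":0,"wx":0,"wy":0,"wz":0.068,"hand":1}
    - {"x":-0.214,"y":-0.017,"z":0,"wx":0,"wy":0,"wz":0.068,"hand":1}
    - {"x":-0.214,"y":-0.017,"z":0,"wx":0,"wy":0,"wz":0.068,"hand":1}
    - {"x":-0.214,"y":-0.017,"z":0,"wx":0,"wy":0,"wz":0.068,"hand":1}
    - {"x":-0.214,"y":-0.017,"z":0,"wx":0,"wy":0,"wz":0.068,"hand":1}
    - {"x":-0.214,"y":-0.017,"z":0,"wx":0,"wy":0,"wz":0.068,"hand":1}
    - {"x":-0.214,"y":-0.017,"z":0,"wx":0,"wy":0,"wz":0.068,"hand":1}
    - {"x":-0.214,"y":-0.017,"z":0,"wx":0,"wy":0,"wz":0.068,"hand":1}

```text
time: 2.6
tool_pos: [0.5776, 0.0244, 0.4105]
tool_rot: [-0.0, 0.692, 0.722, -0.0]
contact_force: [0.9, 1.4, -0.5]
gripper_width: 1.002
grasp_force: 0.0
```

send_rows:
  rows:
    - {"x":-0.214,"y":-0.017,"z":0,"wx":0,"wy":0,"wz":0.068,"hand":1}
    - {"x":-0.214,"y":-0.017,"z":0,"wx":0,"wy":0,"wz":0.068,"hand":1}
    - {"x":-0.214,"y":-0.017,"z":0,"wx":0,"wy":0,"wz":0.068,"hand":1}
    - {"x":-0.214,"y":-0.017,"z":0,"wx":0,"wy":0,"wz":0.068,"hand":1}
    - {"x":-0.214,"y":-0.017,"z":0,"wx":0,"wy":0,"wz":0.068,"hand":1}
    - {"x":-0.214,"y":-0.017,"z":0,"wx":0,"wy":0,"wz":0.068,"hand":1}
    - {"x":0,"y":0,"z":0,"wx":0,"wy":0,"wz":0,"hand":1}
    - {"x":0,"y":0,"z":0,"wx":0,"wy":0,"wz":0,"hand":1}
    - {"x":0,"y":0,"z":0,"wx":0,"wy":0,"wz":0,"hand":1}
    - {"x":0,"y":0,"z":0,"wx":0,"wy":0,"wz":0,"hand":1}

```text
time: 3.43
tool_pos: [0.5461, -0.1628, 0.4111]
tool_rot: [-0.0, 0.797, 0.604, 0.0]
contact_force: [-0.1, 0.7, 0.7]
gripper_width: 0.997
grasp_force: 0.0
```

send_rows:
  rows:
    - {"x":0.066,"y":0.028,"z":0,"wx":0,"wy":0,"wz":0,"hand":1}
    - {"x":0,"y":0,"z":0.16,"wx":0,"wy":0,"wz":0,"hand":1}
    - {"x":0,"y":0,"z":0.16,"wx":0,"wy":0,"wz":0,"hand":1}
    - {"x":0,"y":0,"z":0.16,"wx":0,"wy":0,"wz":0,"hand":1}
    - {"x":0,"y":0,"z":0.16,"wx":0,"wy":0,"wz":0,"hand":1}
    - {"x":0,"y":0,"z":0.16,"wx":0,"wy":0,"wz":0,"hand":1}
    - {"x":0,"y":0,"z":0,"wx":0,"wy":0,"wz":0,"hand":1}
    - {"x":0,"y":0,"z":0,"wx":0,"wy":0,"wz":0,"hand":1}
    - {"x":0,"y":0,"z":0,"wx":0,"wy":0,"wz":0,"hand":1}
    - {"x":0,"y":0,"z":0,"wx":0,"wy":0,"wz":0,"hand":1}

```text
time: 4.27
tool_pos: [0.5537, -0.1553, 0.294]
tool_rot: [0.002, 0.797, 0.604, 0.001]
contact_force: [0.2, -0.1, 1.1]
gripper_width: 0.999
grasp_force: 0.0
```

Run:
```python
from plant import grab_frame
import cv2
cv2.imwrite("pics/s1.png",cv2.resize(grab_frame("scene")[60:260,100:340],(720,600)))
```

```text
(no output)
```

View pics/s1.png

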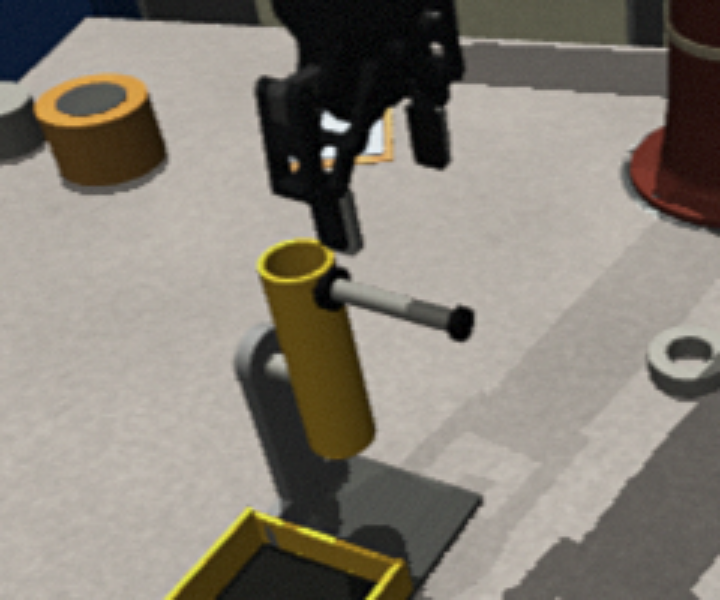

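The open fingers (337,250 and 432,165 in the crop) straddle the bar (340,290 to 460,325), so I'm lowering and closing.

send_rows:
  rows:
    - {"x":0,"y":0,"z":0.13,"wx":0,"wy":0,"wz":0,"hand":1}
    - {"x":0,"y":0,"z":0.13,"wx":0,"wy":0,"wz":0,"hand":1}
    - {"x":0,"y":0,"z":0.13,"wx":0,"wy":0,"wz":0,"hand":1}
    - {"x":0,"y":0,"z":0.13,"wx":0,"wy":0,"wz":0,"hand":1}
    - {"x":0,"y":0,"z":0,"wx":0,"wy":0,"wz":0,"hand":1}
    - {"x":0,"y":0,"z":0,"wx":0,"wy":0,"wz":0,"hand":-0.4}
    - {"x":0,"y":0,"z":0,"wx":0,"wy":0,"wz":0,"hand":-0.4}
    - {"x":0,"y":0,"z":0,"wx":0,"wy":0,"wz":0,"hand":-0.4}
    - {"x":0,"y":0,"z":0,"wx":0,"wy":0,"wz":0,"hand":-0.4}
    - {"x":0,"y":0,"z":0,"wx":0,"wy":0,"wz":0,"hand":-0.4}

```text
time: 5.15
tool_pos: [0.5532, -0.1557, 0.2148]
tool_rot: [0.001, 0.797, 0.604, 0.001]
contact_force: [0.6, 0.2, 1.1]
gripper_width: 0.31
grasp_force: 0.0
```

Run:
```python
from plant import grab_frame
import cv2,numpy as np
a=cv2.resize(grab_frame("scene")[90:190,150:290],(784,560))
cv2.imwrite("pics/s2.png",a)
```

```text
(no output)
```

View pics/s2.png

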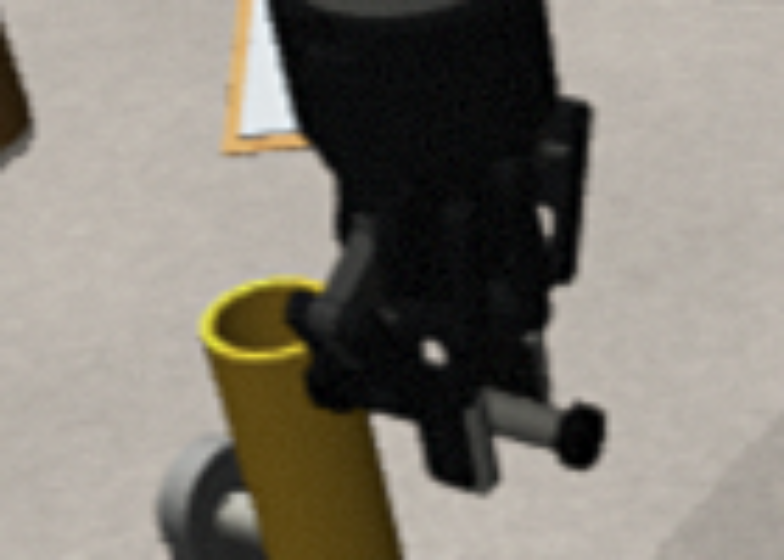

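The bar passes between the fingers, with the front pad at about (455,450) and the knob at (580,435). Next I'll grip.

send_rows:
  rows:
    - {"x":0,"y":0,"z":0,"wx":0,"wy":0,"wz":0,"hand":-1}
    - {"x":0,"y":0,"z":0,"wx":0,"wy":0,"wz":0,"hand":-1}
    - {"x":0,"y":0,"z":0,"wx":0,"wy":0,"wz":0,"hand":-1}
    - {"x":0,"y":0,"z":0,"wx":0,"wy":0,"wz":0,"hand":-1}
    - {"x":0,"y":0,"z":0,"wx":0,"wy":0,"wz":0,"hand":-1}
    - {"x":0,"y":0,"z":0,"wx":0,"wy":0,"wz":0,"hand":-1}
    - {"x":0,"y":0,"z":0,"wx":0,"wy":0,"wz":0,"hand":-1}
    - {"x":0,"y":0,"z":0,"wx":0,"wy":0,"wz":0,"hand":-1}
    - {"x":0,"y":0,"z":0,"wx":0,"wy":0,"wz":0,"hand":-1}
    - {"x":0,"y":0,"z":0,"wx":0,"wy":0,"wz":0,"hand":-1}

```text
time: 6.03
tool_pos: [0.5548, -0.1561, 0.2144]
tool_rot: [0.003, 0.797, 0.604, 0.002]
contact_force: [7.7, -1.5, -0.5]
gripper_width: 0.144
grasp_force: 58.4
```

send_rows:
  rows:
    - {"x":0,"y":0.0333,"z":0.001,"wx":0,"wy":0,"wz":0,"hand":-1}
    - {"x":0,"y":0.0332,"z":0.0029,"wx":0,"wy":0,"wz":0,"hand":-1}
    - {"x":0,"y":0.0329,"z":0.0049,"wx":0,"wy":0,"wz":0,"hand":-1}
    - {"x":0,"y":0.0326,"z":0.0068,"wx":0,"wy":0,"wz":0,"hand":-1}
    - {"x":0,"y":0.0321,"z":0.0087,"wx":0,"wy":0,"wz":0,"hand":-1}
    - {"x":0,"y":0.0316,"z":0.0106,"wx":0,"wy":0,"wz":0,"hand":-1}
    - {"x":0,"y":0.0309,"z":0.0124,"wx":0,"wy":0,"wz":0,"hand":-1}
    - {"x":0,"y":0.0301,"z":0.0142,"wx":0,"wy":0,"wz":0,"hand":-1}
    - {"x":0,"y":0.0292,"z":0.0159,"wx":0,"wy":0,"wz":0,"hand":-1}
    - {"x":0,"y":0.0282,"z":0.0176,"wx":0,"wy":0,"wz":0,"hand":-1}

```text
time: 6.87
tool_pos: [0.5967, -0.1682, 0.1989]
tool_rot: [-0.002, 0.797, 0.604, -0.002]
contact_force: [-6.1, 1.5, 4.2]
gripper_width: 0.145
grasp_force: 64.3
```

Forces are low, so I'm continuing the arc.

send_rows:
  rows:
    - {"x":0,"y":0.0272,"z":0.0193,"wx":0,"wy":0,"wz":0,"hand":-1}
    - {"x":0,"y":0.026,"z":0.0208,"wx":0,"wy":0,"wz":0,"hand":-1}
    - {"x":0,"y":0.0247,"z":0.0223,"wx":0,"wy":0,"wz":0,"hand":-1}
    - {"x":0,"y":0.0234,"z":0.0237,"wx":0,"wy":0,"wz":0,"hand":-1}
    - {"x":0,"y":0.0219,"z":0.0251,"wx":0,"wy":0,"wz":0,"hand":-1}
    - {"x":0,"y":0.0204,"z":0.0263,"wx":0,"wy":0,"wz":0,"hand":-1}
    - {"x":0,"y":0.0189,"z":0.0275,"wx":0,"wy":0,"wz":0,"hand":-1}
    - {"x":0,"y":0.0172,"z":0.0285,"wx":0,"wy":0,"wz":0,"hand":-1}
    - {"x":0,"y":0.0155,"z":0.0295,"wx":0,"wy":0,"wz":0,"hand":-1}
    - {"x":0,"y":0.0137,"z":0.0303,"wx":0,"wy":0,"wz":0,"hand":-1}

```text
time: 7.7
tool_pos: [0.6274, -0.1771, 0.161]
tool_rot: [-0.001, 0.797, 0.604, -0.001]
contact_force: [-5.5, -0.8, 3.5]
gripper_width: 0.139
grasp_force: 70.0
```

send_rows:
  rows:
    - {"x":0,"y":0.0119,"z":0.0311,"wx":0,"wy":0,"wz":0,"hand":-1}
    - {"x":0,"y":0.0101,"z":0.0317,"wx":0,"wy":0,"wz":0,"hand":-1}
    - {"x":0,"y":0.0082,"z":0.0323,"wx":0,"wy":0,"wz":0,"hand":-1}
    - {"x":0,"y":0.0063,"z":0.0327,"wx":0,"wy":0,"wz":0,"hand":-1}
    - {"x":0,"y":0.0044,"z":0.033,"wx":0,"wy":0,"wz":0,"hand":-1}
    - {"x":0,"y":0.0024,"z":0.0332,"wx":0,"wy":0,"wz":0,"hand":-1}
    - {"x":0,"y":0.0005,"z":0.0333,"wx":0,"wy":0,"wz":0,"hand":-1}
    - {"x":0,"y":-0.0015,"z":0.0333,"wx":0,"wy":0,"wz":0,"hand":-1}
    - {"x":0,"y":-0.0034,"z":0.0331,"wx":0,"wy":0,"wz":0,"hand":-1}
    - {"x":0,"y":-0.0054,"z":0.0329,"wx":0,"wy":0,"wz":0,"hand":-1}

```text
time: 8.53
tool_pos: [0.6366, -0.1797, 0.1144]
tool_rot: [0.005, 0.797, 0.604, 0.003]
contact_force: [6.5, -4.7, 3.7]
gripper_width: 0.143
grasp_force: 75.5
```

send_rows:
  rows:
    - {"x":0,"y":-0.0073,"z":0.0325,"wx":0,"wy":0,"wz":0,"hand":-1}
    - {"x":0,"y":-0.0092,"z":0.032,"wx":0,"wy":0,"wz":0,"hand":-1}
    - {"x":0,"y":-0.0111,"z":0.0314,"wx":0,"wy":0,"wz":0,"hand":-1}
    - {"x":0,"y":-0.0129,"z":0.0307,"wx":0,"wy":0,"wz":0,"hand":-1}
    - {"x":0,"y":-0.0147,"z":0.0299,"wx":0,"wy":0,"wz":0,"hand":-1}
    - {"x":0,"y":-0.0164,"z":0.029,"wx":0,"wy":0,"wz":0,"hand":-1}
    - {"x":0,"y":-0.0181,"z":0.028,"wx":0,"wy":0,"wz":0,"hand":-1}
    - {"x":0,"y":-0.0197,"z":0.0268,"wx":0,"wy":0,"wz":0,"hand":-1}
    - {"x":0,"y":-0.0212,"z":0.0257,"wx":0,"wy":0,"wz":0,"hand":-1}
    - {"x":0,"y":-0.0227,"z":0.0244,"wx":0,"wy":0,"wz":0,"hand":-1}

```text
time: 9.37
tool_pos: [0.6265, -0.1766, 0.0734]
tool_rot: [0.018, 0.797, 0.603, 0.013]
contact_force: [57.1, -16.1, -27.9]
gripper_width: 0.142
grasp_force: 75.2
```

send_rows:
  rows:
    - {"x":0,"y":0,"z":0,"wx":0,"wy":0,"wz":0,"hand":-1}
    - {"x":0,"y":0,"z":0,"wx":0,"wy":0,"wz":0,"hand":-1}
    - {"x":0,"y":0,"z":0,"wx":0,"wy":0,"wz":0,"hand":-1}
    - {"x":0,"y":0,"z":0,"wx":0,"wy":0,"wz":0,"hand":-1}
    - {"x":0,"y":0,"z":0,"wx":0,"wy":0,"wz":0,"hand":-1}
    - {"x":0,"y":0,"z":0,"wx":0,"wy":0,"wz":0,"hand":-1}
    - {"x":0,"y":0,"z":0,"wx":0,"wy":0,"wz":0,"hand":-1}
    - {"x":0,"y":0,"z":0,"wx":0,"wy":0,"wz":0,"hand":-1}
    - {"x":0,"y":0,"z":0,"wx":0,"wy":0,"wz":0,"hand":-1}
    - {"x":0,"y":0,"z":0,"wx":0,"wy":0,"wz":0,"hand":-1}

```text
time: 10.2
tool_pos: [0.6254, -0.1763, 0.0714]
tool_rot: [0.016, 0.797, 0.603, 0.012]
contact_force: [50.3, -14.8, -24.9]
gripper_width: 0.146
grasp_force: 74.4
```

Run:
```python
from plant import grab_frame
import cv2,numpy as np
cv2.imwrite("pics/s3.png",cv2.resize(grab_frame("scene")[140:340,100:300],(600,600)))
```

```text
(no output)
```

View pics/s3.png

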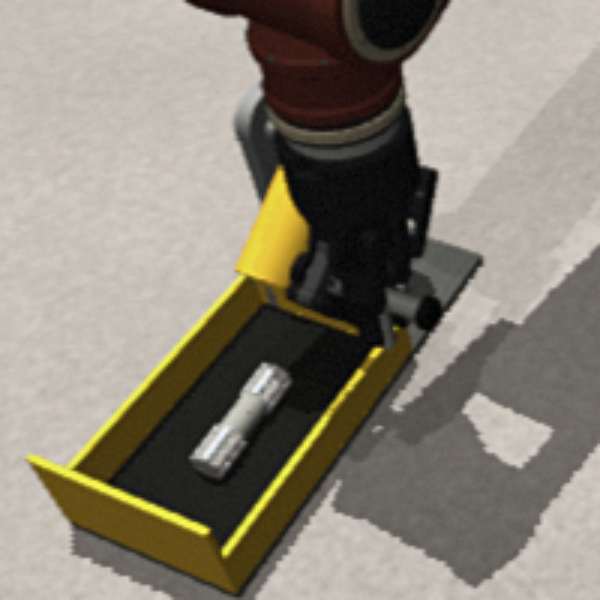

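The shaft is lying in the tray, around (240,420) in the crop. Reversing the arc to stand the tube up.

send_rows:
  rows:
    - {"x":0,"y":0.0227,"z":-0.0244,"wx":0,"wy":0,"wz":0,"hand":-1}
    - {"x":0,"y":0.0212,"z":-0.0257,"wx":0,"wy":0,"wz":0,"hand":-1}
    - {"x":0,"y":0.0197,"z":-0.0268,"wx":0,"wy":0,"wz":0,"hand":-1}
    - {"x":0,"y":0.0181,"z":-0.028,"wx":0,"wy":0,"wz":0,"hand":-1}
    - {"x":0,"y":0.0164,"z":-0.029,"wx":0,"wy":0,"wz":0,"hand":-1}
    - {"x":0,"y":0.0147,"z":-0.0299,"wx":0,"wy":0,"wz":0,"hand":-1}
    - {"x":0,"y":0.0129,"z":-0.0307,"wx":0,"wy":0,"wz":0,"hand":-1}
    - {"x":0,"y":0.0111,"z":-0.0314,"wx":0,"wy":0,"wz":0,"hand":-1}
    - {"x":0,"y":0.0092,"z":-0.032,"wx":0,"wy":0,"wz":0,"hand":-1}
    - {"x":0,"y":0.0073,"z":-0.0325,"wx":0,"wy":0,"wz":0,"hand":-1}

```text
time: 11.08
tool_pos: [0.6364, -0.1796, 0.111]
tool_rot: [0.004, 0.797, 0.604, 0.003]
contact_force: [10.2, -6.3, -7.8]
gripper_width: 0.141
grasp_force: 74.9
```

send_rows:
  rows:
    - {"x":0,"y":0.0054,"z":-0.0329,"wx":0,"wy":0,"wz":0,"hand":-1}
    - {"x":0,"y":0.0034,"z":-0.0331,"wx":0,"wy":0,"wz":0,"hand":-1}
    - {"x":0,"y":0.0015,"z":-0.0333,"wx":0,"wy":0,"wz":0,"hand":-1}
    - {"x":0,"y":-0.0005,"z":-0.0333,"wx":0,"wy":0,"wz":0,"hand":-1}
    - {"x":0,"y":-0.0024,"z":-0.0332,"wx":0,"wy":0,"wz":0,"hand":-1}
    - {"x":0,"y":-0.0044,"z":-0.033,"wx":0,"wy":0,"wz":0,"hand":-1}
    - {"x":0,"y":-0.0063,"z":-0.0327,"wx":0,"wy":0,"wz":0,"hand":-1}
    - {"x":0,"y":-0.0082,"z":-0.0323,"wx":0,"wy":0,"wz":0,"hand":-1}
    - {"x":0,"y":-0.0101,"z":-0.0317,"wx":0,"wy":0,"wz":0,"hand":-1}
    - {"x":0,"y":-0.0119,"z":-0.0311,"wx":0,"wy":0,"wz":0,"hand":-1}

```text
time: 11.92
tool_pos: [0.6285, -0.1773, 0.1585]
tool_rot: [0.001, 0.797, 0.604, 0.0]
contact_force: [2.6, -4.5, -4.6]
gripper_width: 0.145
grasp_force: 70.1
```

send_rows:
  rows:
    - {"x":0,"y":-0.0137,"z":-0.0303,"wx":0,"wy":0,"wz":0,"hand":-1}
    - {"x":0,"y":-0.0155,"z":-0.0295,"wx":0,"wy":0,"wz":0,"hand":-1}
    - {"x":0,"y":-0.0172,"z":-0.0285,"wx":0,"wy":0,"wz":0,"hand":-1}
    - {"x":0,"y":-0.0189,"z":-0.0275,"wx":0,"wy":0,"wz":0,"hand":-1}
    - {"x":0,"y":-0.0204,"z":-0.0263,"wx":0,"wy":0,"wz":0,"hand":-1}
    - {"x":0,"y":-0.0219,"z":-0.0251,"wx":0,"wy":0,"wz":0,"hand":-1}
    - {"x":0,"y":-0.0234,"z":-0.0237,"wx":0,"wy":0,"wz":0,"hand":-1}
    - {"x":0,"y":-0.0247,"z":-0.0223,"wx":0,"wy":0,"wz":0,"hand":-1}
    - {"x":0,"y":-0.026,"z":-0.0208,"wx":0,"wy":0,"wz":0,"hand":-1}
    - {"x":0,"y":-0.0272,"z":-0.0193,"wx":0,"wy":0,"wz":0,"hand":-1}

```text
time: 12.75
tool_pos: [0.5988, -0.1688, 0.197]
tool_rot: [0.001, 0.797, 0.604, 0.001]
contact_force: [5.4, -4.2, -3.8]
gripper_width: 0.145
grasp_force: 64.7
```

send_rows:
  rows:
    - {"x":0,"y":-0.0282,"z":-0.0176,"wx":0,"wy":0,"wz":0,"hand":-1}
    - {"x":0,"y":-0.0292,"z":-0.0159,"wx":0,"wy":0,"wz":0,"hand":-1}
    - {"x":0,"y":-0.0301,"z":-0.0142,"wx":0,"wy":0,"wz":0,"hand":-1}
    - {"x":0,"y":-0.0309,"z":-0.0124,"wx":0,"wy":0,"wz":0,"hand":-1}
    - {"x":0,"y":-0.0316,"z":-0.0106,"wx":0,"wy":0,"wz":0,"hand":-1}
    - {"x":0,"y":-0.0321,"z":-0.0087,"wx":0,"wy":0,"wz":0,"hand":-1}
    - {"x":0,"y":-0.0326,"z":-0.0068,"wx":0,"wy":0,"wz":0,"hand":-1}
    - {"x":0,"y":-0.0329,"z":-0.0049,"wx":0,"wy":0,"wz":0,"hand":-1}
    - {"x":0,"y":-0.0332,"z":-0.0029,"wx":0,"wy":0,"wz":0,"hand":-1}
    - {"x":0,"y":-0.0333,"z":-0.001,"wx":0,"wy":0,"wz":0,"hand":-1}

```text
time: 13.58
tool_pos: [0.5553, -0.1562, 0.2139]
tool_rot: [0.004, 0.797, 0.604, 0.003]
contact_force: [7.7, -3.6, -0.4]
gripper_width: 0.144
grasp_force: 59.6
```

send_rows:
  rows:
    - {"x":0,"y":0,"z":0,"wx":0,"wy":0,"wz":0,"hand":-1}
    - {"x":0,"y":0,"z":0,"wx":0,"wy":0,"wz":0,"hand":-1}
    - {"x":0,"y":0,"z":0,"wx":0,"wy":0,"wz":0,"hand":-1}
    - {"x":0,"y":0,"z":0,"wx":0,"wy":0,"wz":0,"hand":1}
    - {"x":0,"y":0,"z":0,"wx":0,"wy":0,"wz":0,"hand":1}
    - {"x":0,"y":0,"z":0,"wx":0,"wy":0,"wz":0,"hand":1}
    - {"x":0,"y":0,"z":0,"wx":0,"wy":0,"wz":0,"hand":1}
    - {"x":0,"y":0,"z":0,"wx":0,"wy":0,"wz":0,"hand":1}
    - {"x":0,"y":0,"z":0,"wx":0,"wy":0,"wz":0,"hand":1}
    - {"x":0,"y":0,"z":0,"wx":0,"wy":0,"wz":0,"hand":1}

```text
time: 14.42
tool_pos: [0.5525, -0.1553, 0.2132]
tool_rot: [-0.0, 0.797, 0.604, 0.0]
contact_force: [-0.3, 0.4, 0.5]
gripper_width: 1.0
grasp_force: 0.0
```

Released; lifting straight up and checking.

send_rows:
  rows:
    - {"x":0,"y":0,"z":-0.1,"wx":0,"wy":0,"wz":0,"hand":1}
    - {"x":0,"y":0,"z":-0.15,"wx":0,"wy":0,"wz":0,"hand":1}
    - {"x":0,"y":0,"z":-0.2,"wx":0,"wy":0,"wz":0,"hand":1}
    - {"x":0,"y":0,"z":-0.2,"wx":0,"wy":0,"wz":0,"hand":1}
    - {"x":0,"y":0,"z":-0.2,"wx":0,"wy":0,"wz":0,"hand":1}
    - {"x":0,"y":0,"z":-0.2,"wx":0,"wy":0,"wz":0,"hand":1}
    - {"x":0,"y":0,"z":0,"wx":0,"wy":0,"wz":0,"hand":1}
    - {"x":0,"y":0,"z":0,"wx":0,"wy":0,"wz":0,"hand":1}
    - {"x":0,"y":0,"z":0,"wx":0,"wy":0,"wz":0,"hand":1}
    - {"x":0,"y":0,"z":0,"wx":0,"wy":0,"wz":0,"hand":1}

```text
time: 15.25
tool_pos: [0.552, -0.1552, 0.3686]
tool_rot: [-0.001, 0.797, 0.604, -0.001]
contact_force: [0.2, 0.5, -0.5]
gripper_width: 0.999
grasp_force: 0.0
```

Run:
```python
from plant import grab_frame
import cv2
cv2.imwrite("pics/s4.png",grab_frame("scene"))
```

```text
(no output)
```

View pics/s4.png

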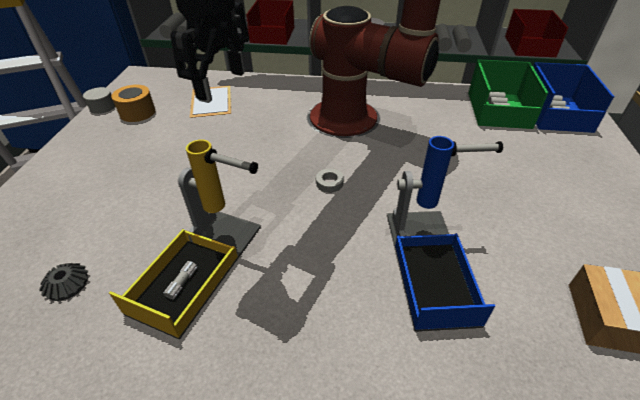

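The yellow tube is upright again, with its rim at (200,147) and knob at (254,168) as at the start. The shaft lies in the tray at (180,280), the blue tube hasn't changed, and the gripper is clear.

```bash
python3 -c "
from plant import job_done; print(job_done())"
```

```text
the job is handed in; nothing more can be done
None
```

I handed the job in at about 15 s: the last picture shows the shaft in the yellow tray, the yellow tube upright and released, and the blue tube unchanged, but hand-in returned no verdict.

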